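# Sweep the trap nuts into the under-sink drawer and shut it

### The job

With the fingertips, sweep the three chrome trap nuts off the top of the blue shelf insert, over its front edge, so that they drop into the open drawer below; then push the drawer fully shut. Only push the nuts: do not pinch, lift or carry them. Leave the pepper jar and the scouring pad dish beside them, and everything else in the cupboard, standing where it is.

Things in the scene. Friction and masses are not known exactly. Their poses are not given: they have to be found in the camera images.
- insert: Blue plastic shelf insert fixed on the plywood floor, 260 mm deep (its x), 360 mm wide (its y), top surface 90 mm above the floor. Origin: centre of its underside; its x axis points from the front (robot side) to the back, y to the left, z up. Side and back rims stand 7 mm above the top; the front edge (x = -130 mm) has no rim. Turned by up to 0.15 rad from square to the robot.
- front_edge (a point): Middle of the front edge of the insert's top surface; axes as insert.
- drawer (a joint): The insert's sliding drawer, open at the start: 0 = fully shut, value in m = how far it has slid out towards the insert's -x (towards the robot), 0.125 at most. It slides with about 1.5 N of friction and stays where it is left; no spring and no latch.
- drawer_floor (a point): Centre of the drawer's inner floor (12 mm above the plywood), moving with the drawer; axes as insert. The inside reaches from -127 to +121 mm in x and 164 mm to each side in y; the walls stand 42 mm above the inner floor. The part of the drawer that is slid out in front of the insert's front edge is open to above.
- drawer_face (a point): Centre of the outer (robot-side) face of the drawer's flat front panel, moving with the drawer; axes as insert. The panel is 350 mm wide, 66 mm high (from 8 to 74 mm above the plywood), 8 mm thick; with the drawer shut its outer face stands 20 mm in front of the insert's front edge. Push it towards +x of the insert to shut the drawer.
- nut_large: Chrome trap nut, a hexagonal ring lying flat on the insert's top: 44 mm across flats, 51 mm across corners, 18 mm high, about 80 g. Origin: centre of its underside.
- nut_middle: Chrome trap nut, the same shape: 40 mm across flats, 46 mm across corners, 16 mm high, about 65 g. Origin: centre of its underside.
- nut_small: Chrome trap nut, the same shape: 36 mm across flats, 42 mm across corners, 15 mm high, about 50 g. Origin: centre of its underside.
- jar: Bystander: glass pepper jar with a black twist cap, 39 mm diameter, 68 mm high, standing on the insert's top in the row of nuts (at a different place in the row each time; neighbours in the row stand about 75 mm apart, centre to centre). Origin: centre of its underside.
- dish: Bystander: round steel dish with a scouring pad, 84 mm diameter, 26 mm high, on the back half of the insert's top, behind the row. Origin: centre of its underside.
- dustpan: Bystander: red dustpan, 190 x 210 mm, about 61 mm high with its handle, flat on the plywood to the right. Origin: middle of the pan's underside.
- spoon: Bystander: wooden spoon, 260 mm long, lying on the plywood to the left. Origin: on its underside, near mid-length; handle towards its -x.
- spray: Bystander: white bottle, 72 mm diameter, 200 mm high, on the plywood to the left of the insert. Origin: centre of its underside.
- tin: Bystander: tin, 74 mm diameter, 110 mm high, on the plywood to the right of the insert. Origin: centre of its underside.
Mind the look-alikes: they are no part of the job. Leave any purple look-alike of the nut_large alone. Leave any yellow look-alike of the nut_small alone.

How it is judged:
By the outcome, as a careful person would: the job done as asked, in the order asked, and still so for the second after the job is handed in, with the robot touching nothing.
It also fails if it takes over 61 s, if anything falls off the work surface, if the arm or the gripper's body presses on something with over 40 N, if the wrist force passes 120 N, or if a joint passes its speed limit or range.

### The arm

A 6-joint arm with a two-finger parallel gripper is mounted at the origin on the work surface. World frame = base frame: x ahead of the robot, y to its left, z up, the work surface at z = 0. Lengths are in m, angles in degrees, forces in N, time in s.
With the tool pointing down it reaches from about 0.325 to 0.775 m from the base axis. Payload 5.5 kg.
Tool frame: the origin (TCP) lies between the finger pads; the fingertips stand ctrl.tip_reach ahead of it and the grasp point (between the pads) lies 8 mm behind it (ctrl.tip_reach is the distance from the TCP to the fingertips, in m); z points along the fingers, y is the line along which they close (so a half turn about z gives the same grasp; the last joint's range is limited). The gripper opens to 88 mm and grips with 3 to 60 N. Pads are 20 mm wide; open, the fingers measure 115 mm over their backs; the gripper's body (75 mm by 178 mm) begins 61 mm behind the grasp point.
Start: joints at [74.101, 5.22, 70.514, -0, 104.267, -3.249], TCP at [0.131, 0.585, 0.234] pointing down, gripper open.
Joint ranges: [-164.24, 164.24], [-49.07, 125.15], [9.68, 141.18], [-86.29, 266.29], [3.28, 154.24], [-151.56, 151.56]. Speed limits (degrees/s): [147.25, 147.25, 172.46, 180, 180, 180].

### API

Orientations are given as [roll, pitch, yaw] about the fixed x, y, z axes, in that order (R = Rz(yaw) Ry(pitch) Rx(roll)).
In Python, from bench import sensors, vision, ctrl gives the robot as it stands.
- The arm moves only by the shell command python3 -m creep 'ROWS'. ROWS is JSON, a list of rows, each an object with "rotation": the turn, a rotation vector about the tool's x, y, z in rad, a list of three; "delta_pos": the shift along the tool's x, y, z in mm, a list of three; "jaw": the opening, from 0 (shut) to 1 (fully open). In form: [{"rotation": [wx, wy, wz], "delta_pos": [x, y, z], "jaw": jaw}, ...]. A call has 1 to 12 rows; each row is the pose to reach, as a shift and turn from the pose commanded when the call began, along the tool's axes at that moment; what a row does not reach only later rows make up. A row lasts 1/12 s, in which the tool goes at most 41.7 mm and 7.16 degrees, less where a joint would pass 70% of its speed; a pose out of reach is approached as far as the arm can. A call with a gripper value outside its range is refused whole. The fingers move at their own pace and stop on an object; the grip force is fixed at half the most. Time passes only in rows, so rows that repeat a pose let the fingers close. It gives the time, the measured TCP pose, the force, the opening and the grip force at its end, in the units of the state.
- sensors.sense(): the state, without advancing time (a new reading comes with each control period).
- vision.snapshot(name): name is "scene" or "top" or "wrist"; returns the picture (420x560x3 uint8, red, green, blue); there is no depth.
- vision.camera_model(name): a dict with "fx", "fy", "cx", "cy" (pixels), "rvec" (rotation vector, rad) and "tvec" (3), from world to camera coordinates, as OpenCV has them; the wrist camera has in their place "tool_from_camera" (4x4, takes a point from camera to tool coordinates, whose origin is the TCP and whose axes are the flange's). Camera axes: x right, y down, z forward; pixel columns grow to the right and rows downward; lengths in m; the calibration is good to about 2 mm. The wrist camera is an equidistant fisheye: a pixel r from the principal point sees the ray r / f radians off the axis. A picture is of the moment at which its call begins: read the wrist's pose just before it. camera_model takes no time and is no camera call.
- ctrl.job_done(): hands the job in; it is judged then, once.
The state is a dict: "clock": time; "joints": joint angles; "dq": joint speeds; "joint_torque": joint torques, N m; "tool_pos": TCP position; "tcp_rot": TCP orientation; "wrist_force": force on the tool from outside, world axes, zero at the start; "moment": the same for the moment, N m; "finger_gap": finger opening in m; "grip_force": force on a finger pad.
Only numpy, scipy, OpenCV 4.12 (cv2) and the standard library are available. Lean on these libraries where they do the work, as an engineer would, in place of code of your own. Each camera call takes 0.05 s, during which the arm holds its last target. There are 200 camera calls.

## Working session

There is one attempt and no reset: what is moved stays moved. The work goes in short steps, Python scripts to look and compute and a shell command to move; the robot and the scene stay as the last step left them, time stands still between calls to the robot, and variables do not carry over. Pictures are saved under pics/ and viewed, at most 10 in all, crops included, and the job is handed in when it is done.

```bash
mkdir -p pics; ls; python3 - <<'E'
from bench import sensors, vision, ctrl
import cv2
s=sensors.sense(); print(s['clock'],s['tool_pos'],s['tcp_rot'],s['finger_gap'],ctrl.tip_reach)
for n in('scene','top'):
    cv2.imwrite(f'pics/{n}0.png',vision.snapshot(n)[:,:,::-1]); print(n,vision.camera_model(n))
print(vision.camera_model('wrist'))
E
```

```text
pics
0.0 [0.13134378 0.5851714  0.23253888] [-1.79890693e+02 -6.20587096e-03  1.67348480e+02] 0.08800337297222026 0.011
scene {'fx': 393.1813566011617, 'fy': 393.1813566011617, 'cx': 272.098746277565, 'cy': 215.7832739190934, 'rvec': array([ 2.10245383,  1.1435798 , -0.48157687]), 'tvec': array([-0.31312849, -0.28804178,  1.39755226])}
top {'fx': 481.62068955943386, 'fy': 481.62068955943386, 'cx': 279.38015417109494, 'cy': 211.25785553618724, 'rvec': array([ 2.12910477, -2.19227947,  0.11070392]), 'tvec': array([0.00302919, 0.57737203, 1.60346801])}
{'fx': 325.19226210127806, 'fy': 325.19226210127806, 'cx': 281.16257617725034, 'cy': 207.66920069845284, 'tool_from_camera': array([[-3.82144027e-05, -9.63807839e-01, -2.66597914e-01,
         7.26074209e-02],
       [ 9.99999999e-01, -3.87536860e-05, -3.23819596e-06,
         8.35327612e-06],
       [-7.21065319e-06, -2.66597913e-01,  9.63807840e-01,
        -1.51032658e-01],
       [ 0.00000000e+00,  0.00000000e+00,  0.00000000e+00,
         1.00000000e+00]])}
```

View pics/top0.png

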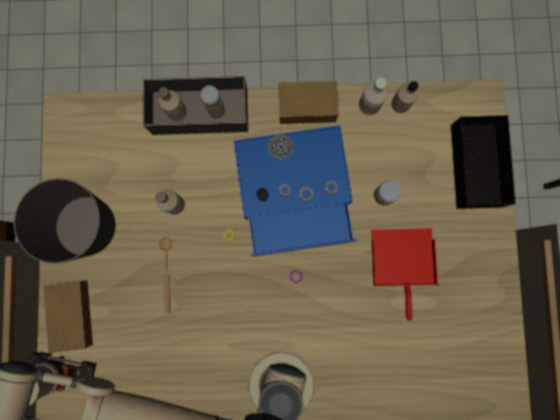

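View pics/scene0.png

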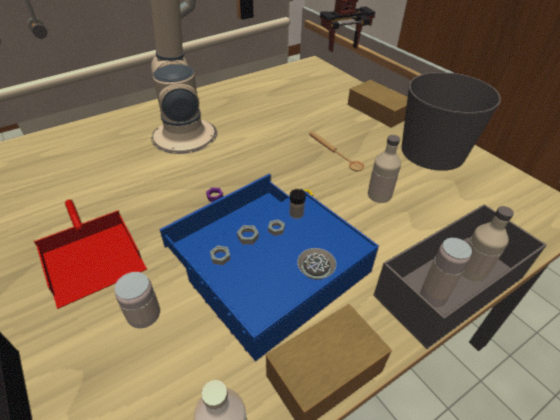

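The top view shows three chrome rings at (285,190), (306,194) and (331,187), with the jar at (262,194) and the dish at (281,147). The purple look-alike at (296,276) and the yellow one at (229,235) both lie on the plywood. I choose the three chrome rings on the blue top and check them in a close crop.

```bash
cat > h.py <<'E'
import numpy as np, cv2
from bench import sensors, vision, ctrl
from scipy.spatial.transform import Rotation as R
def ray(name,px):
    m=vision.camera_model(name); Rm=cv2.Rodrigues(np.array(m['rvec']))[0]; t=np.array(m['tvec'])
    px=np.atleast_2d(px).astype(float)
    d=np.c_[(px[:,0]-m['cx'])/m['fx'],(px[:,1]-m['cy'])/m['fy'],np.ones(len(px))]@Rm
    return -Rm.T@t,d
def cast(name,px,z):
    o,d=ray(name,px); return o+d*((z-o[2])/d[:,2])[:,None]
E
python3 - <<'E'
from h import *
im=cv2.imread('pics/top0.png'); c=im[115:265,210:370]
cv2.imwrite('pics/crop.png',cv2.resize(c,None,fx=5,fy=5,interpolation=cv2.INTER_CUBIC)[:600*2][:, :800][:600*2] if 0 else cv2.resize(c,(640,600),interpolation=cv2.INTER_CUBIC))
hsv=cv2.cvtColor(im,cv2.COLOR_BGR2HSV)
m=cv2.inRange(hsv,(100,120,40),(125,255,255)); 
cs=max(cv2.findContours(m,cv2.RETR_EXTERNAL,2)[0],key=cv2.contourArea)
ap=cv2.approxPolyDP(cs,3,True)[:,0]; print(ap.tolist())
# non-blue blobs within hull
hull=np.zeros_like(m); cv2.fillPoly(hull,[cv2.convexHull(cs)],255); hull=cv2.erode(hull,np.ones((9,9)))
nb=hull&~m; n,l,st,ce=cv2.connectedComponentsWithStats(nb)
for i in range(1,n):
    if st[i,4]>15: print(st[i],ce[i].round(1),cast('top',ce[i],.098).round(4))
for p in ap: print(p,cast('top',p,.09).round(3),cast('top',p,.097).round(3))
E
```

```text
[[338, 126], [285, 134], [294, 148], [282, 160], [268, 153], [267, 142], [272, 136], [235, 141], [253, 254], [353, 240], [346, 210], [351, 199]]
[268 137  26  23 460] [280.4 147.8] [[ 0.7806 -0.0236  0.098 ]]
[324 180  14  15 121] [330.7 187. ] [[ 0.6447 -0.1845  0.098 ]]
[278 184  13  13 105] [284.2 189.7] [[ 0.6403 -0.0322  0.098 ]]
[299 186  15  16 137] [305.7 193.6] [[ 0.6253 -0.102   0.098 ]]
[257 189  11  12 109] [262.2 194.2] [[0.6275 0.0402 0.098 ]]
[338 126] [[ 0.851 -0.218  0.09 ]] [[ 0.849 -0.217  0.097]]
[285 134] [[ 0.829 -0.04   0.09 ]] [[ 0.827 -0.04   0.097]]
[294 148] [[ 0.781 -0.069  0.09 ]] [[ 0.779 -0.069  0.097]]
[282 160] [[ 0.741 -0.028  0.09 ]] [[ 0.74  -0.028  0.097]]
[268 153] [[0.766 0.018 0.09 ]] [[0.765 0.018 0.097]]
[267 142] [[0.804 0.02  0.09 ]] [[0.802 0.02  0.097]]
[272 136] [[0.824 0.003 0.09 ]] [[0.822 0.003 0.097]]
[235 141] [[0.811 0.127 0.09 ]] [[0.809 0.126 0.097]]
[253 254] [[0.434 0.075 0.09 ]] [[0.434 0.075 0.097]]
[353 240] [[ 0.47  -0.251  0.09 ]] [[ 0.469 -0.25   0.097]]
[346 210] [[ 0.568 -0.232  0.09 ]] [[ 0.568 -0.231  0.097]]
[351 199] [[ 0.604 -0.25   0.09 ]] [[ 0.603 -0.249  0.097]]
```

View pics/crop.png

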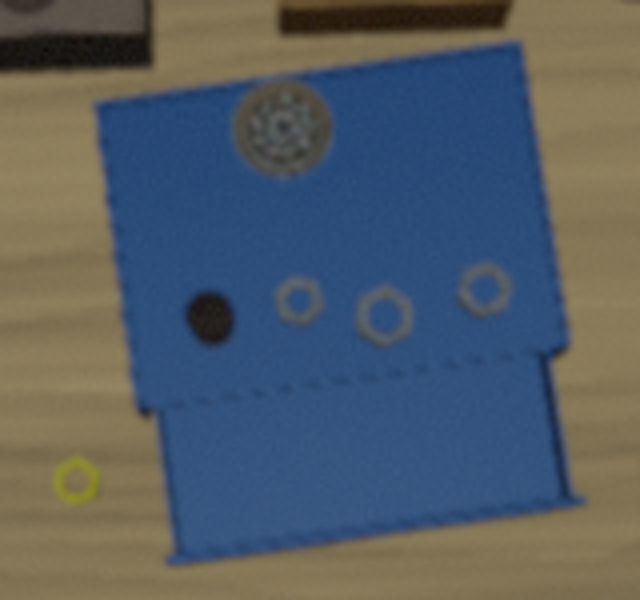

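The crop shows three grey rings on the blue top: small at (284,190), large at (306,194) and middle at (331,187). The jar's cap is at (262,194), and the insert's corners are at about (234,141), (340,125.5), (352,202) and (246,218).

```bash
python3 - <<'E'
from h import *
C=cast('top',[[234.2,140.8],[340.2,125.5],[352,201.8],[245.8,218]],.097)[:,:2]
print(C.round(3).tolist(),[np.linalg.norm(C[i]-C[i-1]).round(4) for i in range(4)])
q=np.array([[.13,.18],[.13,-.18],[-.13,-.18],[-.13,.18]])
# rigid fit
a=q@np.array([1,1j]); b=C@np.array([1,1j]); c=b.mean(); k=(np.conj(a)*(b-c)).sum(); th=np.angle(k)
print('centre',c,'yaw deg',np.degrees(th),'rad',th,'resid mm',abs(b-c-a*np.exp(1j*th))*1e3)
f=lambda p:((p[0]+1j*p[1]-c)*np.exp(-1j*th))
for n,px,z in[('small',(284.2,189.7),.1),('large',(305.7,193.6),.102),('middle',(330.7,187),.1),('jar',(262.2,194.2),.155),('dish',(280.4,147.8),.11),('dface',(252.5,254.5),.074),('dface2',(355,240.5),.074),('purple',(296,276),.009)]:
    p=cast('top',px,z)[0]; v=f(p); print(n,p.round(4),'insert mm',np.round([v.real*1e3,v.imag*1e3],1))
s=sensors.sense(); print(s['tcp_rot'])
E
```

```text
[[0.809, 0.129], [0.85, -0.224], [0.594, -0.252], [0.551, 0.096]] [np.float64(0.2604), np.float64(0.3555), np.float64(0.2579), np.float64(0.3502)]
centre (0.7012319333425585-0.06296844165391567j) yaw deg 6.7822320486659775 rad 0.1183722798835016 resid mm [2.40431591 2.31734201 5.16709448 4.74758048]
small [ 0.6401 -0.0321  0.1   ] insert mm [-57.1  37.9]
large [ 0.6248 -0.1017  0.102 ] insert mm [-80.5 -29.5]
middle [ 0.6444 -0.1842  0.1   ] insert mm [ -70.8 -113.7]
jar [0.6192 0.0379 0.155 ] insert mm [-69.5 109.9]
dish [ 0.7778 -0.0237  0.11  ] insert mm [80.6 30. ]
dface [0.4327 0.078  0.074 ] insert mm [-250.   171.7]
dface2 [ 0.4687 -0.2593  0.074 ] insert mm [-254.1 -167.5]
purple [ 0.3572 -0.0637  0.009 ] insert mm [-341.7   39.9]
[-1.79897653e+02 -5.07159956e-03  1.67350559e+02]
```

```bash
cat >> h.py <<'E'
TH=0.1184; CI=np.array([.7012,-.0630])
def ins(x,y,z): # insert mm -> world m
    c,s=np.cos(TH),np.sin(TH); return np.array([CI[0]+(c*x-s*y)/1e3,CI[1]+(s*x+c*y)/1e3,z])
def toins(p): 
    c,s=np.cos(TH),np.sin(TH); d=(np.array(p[:2])-CI)*1e3; return np.round([c*d[0]+s*d[1],-s*d[0]+c*d[1],p[2]*1e3],1)
def delta(p,yaw=180+np.degrees(TH)):
    s=sensors.sense(); A=R.from_euler('xyz',s['tcp_rot'],degrees=True); T=R.from_euler('xyz',[180,0,yaw],degrees=True)
    return (A.inv().apply(p-np.array(s['tool_pos']))*1e3).round(1),(A.inv()*T).as_rotvec().round(4)
def st():
    s=sensors.sense(); print('t',round(s['clock'],2),'ins',toins(s['tool_pos']),'rot',np.round(s['tcp_rot'],1),'F',np.round(s['wrist_force'],1),'gap',round(s['finger_gap']*1e3,1))
E
python3 - <<'E'
from h import *
print(delta(ins(-12,38,.24)))
E
```

```text
(array([-674. , -475.8,   -6.6]), array([-0.0018, -0.0004, -0.3392]))
```

```bash
python3 -m creep '[{"rotation":[0,0,-0.17],"delta_pos":[-337,-238,-7],"jaw":0.23},{"rotation":[0,0,-0.17],"delta_pos":[-337,-238,-7],"jaw":0.23},{"rotation":[0,0,-0.17],"delta_pos":[-337,-238,-7],"jaw":0.23},{"rotation":[0,0,-0.17],"delta_pos":[-337,-238,-7],"jaw":0.23},{"rotation":[0,0,-0.339],"delta_pos":[-674,-476,-7],"jaw":0.23},{"rotation":[0,0,-0.339],"delta_pos":[-674,-476,-7],"jaw":0.23},{"rotation":[0,0,-0.339],"delta_pos":[-674,-476,-7],"jaw":0.23},{"rotation":[0,0,-0.339],"delta_pos":[-674,-476,-7],"jaw":0.23},{"rotation":[0,0,-0.339],"delta_pos":[-674,-476,-7],"jaw":0.23},{"rotation":[0,0,-0.339],"delta_pos":[-674,-476,-7],"jaw":0.23},{"rotation":[0,0,-0.339],"delta_pos":[-674,-476,-7],"jaw":0.23},{"rotation":[0,0,-0.339],"delta_pos":[-674,-476,-7],"jaw":0.23}]'; python3 -c "
from h import *
st(); print(delta(ins(-12,38,.24)))"
```

```text
clock: 1.1
tool_pos: [0.4644, 0.2163, 0.2383]
tcp_rot: [180.0, -0.0, -173.2]
wrist_force: [0.6, 1.2, 0.2]
finger_gap: 0.0206
grip_force: 0.0
t 1.1 ins [-202.1  305.3  238.3] rot [ 180.    -0.  -173.2] F [0.6 1.2 0.2] gap 20.6
(array([-190.2, -267.3,   -1.8]), array([ 0.    , -0.0003, -0.0002]))
```

```bash
python3 -m creep '[{"rotation":[0,0,0],"delta_pos":[-190,-267,-2],"jaw":0.23},{"rotation":[0,0,0],"delta_pos":[-190,-267,-2],"jaw":0.23},{"rotation":[0,0,0],"delta_pos":[-190,-267,-2],"jaw":0.23},{"rotation":[0,0,0],"delta_pos":[-190,-267,-2],"jaw":0.23},{"rotation":[0,0,0],"delta_pos":[-190,-267,-2],"jaw":0.23},{"rotation":[0,0,0],"delta_pos":[-190,-267,-2],"jaw":0.23},{"rotation":[0,0,0],"delta_pos":[-190,-267,-2],"jaw":0.23},{"rotation":[0,0,0],"delta_pos":[-190,-267,-2],"jaw":0.23},{"rotation":[0,0,0],"delta_pos":[-190,-267,-2],"jaw":0.23},{"rotation":[0,0,0],"delta_pos":[-190,-267,-2],"jaw":0.23},{"rotation":[0,0,0],"delta_pos":[-190,-267,-2],"jaw":0.23}]' >/dev/null; python3 - <<'E'
from h import *
st(); s=sensors.sense(); im=vision.snapshot('wrist')[:,:,::-1]; cv2.imwrite('pics/w1.png',im)
import pickle; pickle.dump((s['tool_pos'],s['tcp_rot']),open('w1.pkl','wb'))
E
```

```text
t 2.02 ins [-13.   40.6 239.8] rot [ 1.800e+02 -1.000e-01 -1.732e+02] F [0.1 1.1 0.2] gap 20.1
```

View pics/w1.png

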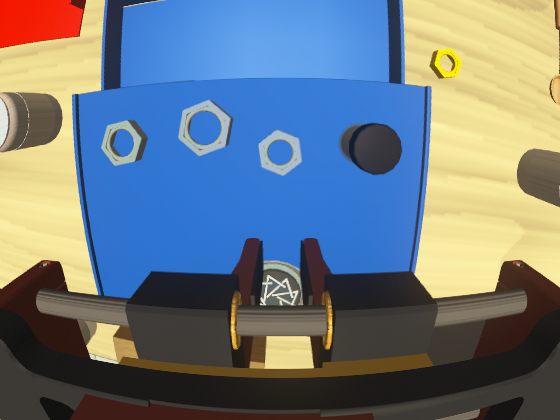

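The wrist view shows middle (124,143), large (205,128), small (280,152) and the jar's cap (375,149), with the front corners of the insert at about (76,95) and (430,87).

```bash
cat >> h.py <<'E'
def wcast(px,z,pos,rot):
    m=vision.camera_model('wrist'); T=np.array(m['tool_from_camera']); px=np.array(px,float)
    u=(px-[m['cx'],m['cy']])/m['fx']; r=np.linalg.norm(u); d=np.r_[u/r*np.sin(r),np.cos(r)]
    A=R.from_euler('xyz',rot,degrees=True).as_matrix(); o=np.array(pos)+A@T[:3,3]; d=A@T[:3,:3]@d
    return o+d*(z-o[2])/d[2]
E
python3 - <<'E'
from h import *
import pickle; P=pickle.load(open('w1.pkl','rb'))
for n,px,z in[('middle',(124,143),.102),('large',(205,128),.103),('small',(280,152),.101),('jar',(375,149),.158),('frontR rim',(76,95),.097),('frontL rim',(430,87),.097),('edge a',(100,87),.09),('edge b',(404,84),.09),('edge mid',(256,78),.09)]:
    p=wcast(px,z,*P); print(n,p.round(4),toins(p))
im=cv2.imread('pics/w1.png'); h=cv2.cvtColor(im,cv2.COLOR_BGR2HSV)
m=cv2.inRange(h,(0,0,90),(179,70,255)); n,l,s,c=cv2.connectedComponentsWithStats(m)
for i in range(1,n):
    if 300<s[i,4]<4000 and 80<c[i][1]<200: print(s[i],c[i].round(1))
E
```

```text
middle [ 0.6444 -0.1804  0.102 ] [ -70.2 -109.9  102. ]
large [ 0.625  -0.0996  0.103 ] [-80.  -27.3 103. ]
small [ 0.6398 -0.0304  0.101 ] [-57.1  39.6 101. ]
jar [0.6227 0.038  0.158 ] [-66.  109.6 158. ]
frontR rim [ 0.5979 -0.2456  0.097 ] [-124.2 -169.2   97. ]
frontL rim [0.5567 0.1037 0.097 ] [-123.8  182.6   97. ]
edge a [ 0.5896 -0.22    0.09  ] [-129.4 -142.7   90. ]
edge b [0.5586 0.0789 0.09  ] [-124.8  157.8   90. ]
edge mid [ 0.5749 -0.0601  0.09  ] [-125.1   17.8   90. ]
[   0   92   30   60 1145] [ 10.3 118.3]
[ 179  100   54   56 1202] [204.4 127.4]
[101 120  41  46 805] [120.6 142.6]
[259 130  42  45 884] [279.6 152. ]
```

```bash
python3 -m creep '[{"rotation":[0,0,0],"delta_pos":[0,-1,40],"jaw":0.1},{"rotation":[0,0,0],"delta_pos":[0,-1,80],"jaw":0.1},{"rotation":[0,0,0],"delta_pos":[0,-1,110],"jaw":0.1},{"rotation":[0,0,0],"delta_pos":[0,-1,125],"jaw":0.1},{"rotation":[0,0,0],"delta_pos":[0,-1,134],"jaw":0.1},{"rotation":[0,0,0],"delta_pos":[0,-1,134],"jaw":0.1}]' >/dev/null; python3 -c "
from h import *
st()"
```

```text
t 2.57 ins [-14.   40.9 105.1] rot [ 1.800e+02 -1.000e-01 -1.731e+02] F [ 0.1 -0.9 -0.4] gap 8.8
```

```bash
python3 -m creep '[{"rotation":[0,0,0],"delta_pos":[8,-2,0],"jaw":0.1},{"rotation":[0,0,0],"delta_pos":[14,-2,0],"jaw":0.1},{"rotation":[0,0,0],"delta_pos":[20,-2,0],"jaw":0.1},{"rotation":[0,0,0],"delta_pos":[27,-2,0],"jaw":0.1},{"rotation":[0,0,0],"delta_pos":[34,-2,0],"jaw":0.1},{"rotation":[0,0,0],"delta_pos":[41,-2,0],"jaw":0.1},{"rotation":[0,0,0],"delta_pos":[48,-2,0],"jaw":0.1},{"rotation":[0,0,0],"delta_pos":[55,-2,0],"jaw":0.1},{"rotation":[0,0,0],"delta_pos":[60,-2,0],"jaw":0.1},{"rotation":[0,0,0],"delta_pos":[65,-2,0],"jaw":0.1},{"rotation":[0,0,0],"delta_pos":[70,-2,0],"jaw":0.1},{"rotation":[0,0,0],"delta_pos":[75,-2,0],"jaw":0.1}]' >/dev/null; python3 - <<'E'
from h import *
st(); cv2.imwrite('pics/w2.png',vision.snapshot('wrist')[:,:,::-1])
E
```

```text
t 3.57 ins [-88.2  37.3 106.6] rot [-180.     0.  -173.2] F [ 1.3 -0.4  0.5] gap 8.4
```

View pics/w2.png

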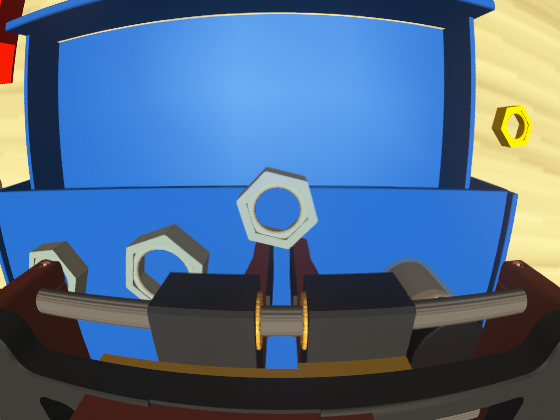

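The small nut is centred ahead of the fingers at (277,207) and reaches the front edge (row 187). I'll keep pushing slowly.

```bash
python3 -m creep '[{"rotation":[0,0,0],"delta_pos":[4,0,0],"jaw":0.1},{"rotation":[0,0,0],"delta_pos":[8,0,0],"jaw":0.1},{"rotation":[0,0,0],"delta_pos":[12,0,0],"jaw":0.1},{"rotation":[0,0,0],"delta_pos":[16,0,0],"jaw":0.1},{"rotation":[0,0,0],"delta_pos":[20,0,0],"jaw":0.1},{"rotation":[0,0,0],"delta_pos":[24,0,0],"jaw":0.1},{"rotation":[0,0,0],"delta_pos":[28,0,0],"jaw":0.1},{"rotation":[0,0,0],"delta_pos":[32,0,0],"jaw":0.1},{"rotation":[0,0,0],"delta_pos":[36,0,0],"jaw":0.1},{"rotation":[0,0,0],"delta_pos":[36,0,0],"jaw":0.1}]' >/dev/null; python3 - <<'E'
from h import *
st(); cv2.imwrite('pics/w3.png',vision.snapshot('wrist')[:,:,::-1])
E
```

```text
t 4.45 ins [-124.5   37.2  106.6] rot [-180.    -0.  -173.2] F [0.4 0.5 0.3] gap 9.0
```

View pics/w3.png

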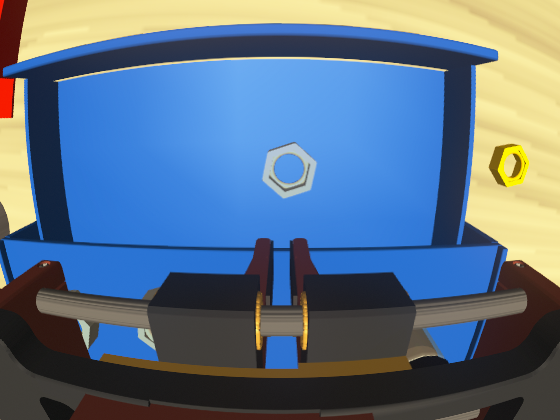

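The small nut lies in the drawer at (290,170). Next I rise, cross over and come down behind the large nut.

```bash
python3 -m creep '[{"rotation":[0,0,0],"delta_pos":[0,0,-40],"jaw":0.1},{"rotation":[0,0,0],"delta_pos":[-30,-21,-42],"jaw":0.1},{"rotation":[0,0,0],"delta_pos":[-60,-43,-42],"jaw":0.1},{"rotation":[0,0,0],"delta_pos":[-93,-65,-42],"jaw":0.1},{"rotation":[0,0,0],"delta_pos":[-93,-65,-42],"jaw":0.1},{"rotation":[0,0,0],"delta_pos":[-93,-65,-42],"jaw":0.1},{"rotation":[0,0,0],"delta_pos":[-93,-65,-20],"jaw":0.1},{"rotation":[0,0,0],"delta_pos":[-93,-65,-6],"jaw":0.1},{"rotation":[0,0,0],"delta_pos":[-93,-65,0],"jaw":0.1},{"rotation":[0,0,0],"delta_pos":[-93,-65,0],"jaw":0.1}]' >/dev/null; python3 -c "
from h import *
st()"
```

```text
t 5.33 ins [-32.5 -26.8 104.6] rot [ 179.9   -0.2 -173.2] F [0.2 1.2 0.5] gap 8.7
```

```bash
python3 -m creep '[{"rotation":[0,0,0],"delta_pos":[6,-1,0],"jaw":0.1},{"rotation":[0,0,0],"delta_pos":[11,-1,0],"jaw":0.1},{"rotation":[0,0,0],"delta_pos":[16,-1,0],"jaw":0.1},{"rotation":[0,0,0],"delta_pos":[21,-1,0],"jaw":0.1},{"rotation":[0,0,0],"delta_pos":[26,-1,0],"jaw":0.1},{"rotation":[0,0,0],"delta_pos":[31,-1,0],"jaw":0.1},{"rotation":[0,0,0],"delta_pos":[36,-1,0],"jaw":0.1},{"rotation":[0,0,0],"delta_pos":[41,-1,0],"jaw":0.1},{"rotation":[0,0,0],"delta_pos":[46,-1,0],"jaw":0.1},{"rotation":[0,0,0],"delta_pos":[50,-1,0],"jaw":0.1},{"rotation":[0,0,0],"delta_pos":[54,-1,0],"jaw":0.1},{"rotation":[0,0,0],"delta_pos":[58,-1,0],"jaw":0.1}]' >/dev/null; python3 -m creep '[{"rotation":[0,0,0],"delta_pos":[4,0,0],"jaw":0.1},{"rotation":[0,0,0],"delta_pos":[8,0,0],"jaw":0.1},{"rotation":[0,0,0],"delta_pos":[12,0,0],"jaw":0.1},{"rotation":[0,0,0],"delta_pos":[16,0,0],"jaw":0.1},{"rotation":[0,0,0],"delta_pos":[20,0,0],"jaw":0.1},{"rotation":[0,0,0],"delta_pos":[24,0,0],"jaw":0.1},{"rotation":[0,0,0],"delta_pos":[28,0,0],"jaw":0.1},{"rotation":[0,0,0],"delta_pos":[32,0,0],"jaw":0.1},{"rotation":[0,0,0],"delta_pos":[35,0,0],"jaw":0.1},{"rotation":[0,0,0],"delta_pos":[35,0,0],"jaw":0.1}]' >/dev/null; python3 - <<'E'
from h import *
st(); cv2.imwrite('pics/w4.png',vision.snapshot('wrist')[:,:,::-1])
E
```

```text
t 7.17 ins [-124.4  -28.8  106.5] rot [ 180.    -0.  -173.2] F [-0.2  0.9 -0.2] gap 8.6
```

View pics/w4.png

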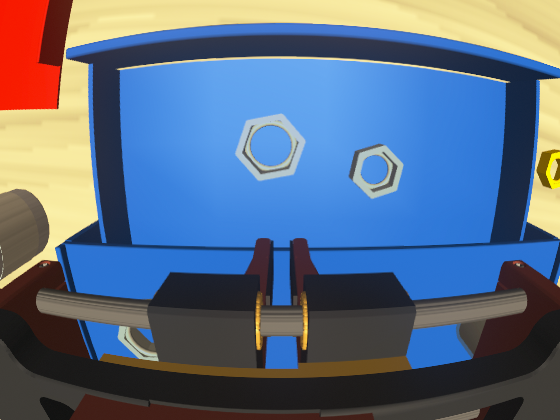

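Both nuts are in the drawer: large at (270,147) and small at (376,170). Next is the middle nut.

```bash
python3 -m creep '[{"rotation":[0,0,0],"delta_pos":[0,0,-40],"jaw":0.1},{"rotation":[0,0,0],"delta_pos":[-28,-24,-42],"jaw":0.1},{"rotation":[0,0,0],"delta_pos":[-56,-48,-42],"jaw":0.1},{"rotation":[0,0,0],"delta_pos":[-80,-68,-42],"jaw":0.1},{"rotation":[0,0,0],"delta_pos":[-100,-82,-42],"jaw":0.1},{"rotation":[0,0,0],"delta_pos":[-100,-82,-42],"jaw":0.1},{"rotation":[0,0,0],"delta_pos":[-100,-82,-42],"jaw":0.1},{"rotation":[0,0,0],"delta_pos":[-100,-82,-20],"jaw":0.1},{"rotation":[0,0,0],"delta_pos":[-100,-82,-6],"jaw":0.1},{"rotation":[0,0,0],"delta_pos":[-100,-82,0],"jaw":0.1},{"rotation":[0,0,0],"delta_pos":[-100,-82,0],"jaw":0.1}]' >/dev/null; python3 -c "
from h import *
st()"
```

```text
t 8.13 ins [ -25.4 -109.6  104. ] rot [ 179.9   -0.2 -173.2] F [-0.9 -0.5 -0.8] gap 8.9
```

```bash
python3 -m creep '[{"rotation":[0,0,0],"delta_pos":[6,-1,0],"jaw":0.1},{"rotation":[0,0,0],"delta_pos":[11,-1,0],"jaw":0.1},{"rotation":[0,0,0],"delta_pos":[16,-1,0],"jaw":0.1},{"rotation":[0,0,0],"delta_pos":[21,-1,0],"jaw":0.1},{"rotation":[0,0,0],"delta_pos":[26,-1,0],"jaw":0.1},{"rotation":[0,0,0],"delta_pos":[31,-1,0],"jaw":0.1},{"rotation":[0,0,0],"delta_pos":[37,-1,0],"jaw":0.1},{"rotation":[0,0,0],"delta_pos":[43,-1,0],"jaw":0.1},{"rotation":[0,0,0],"delta_pos":[49,-1,0],"jaw":0.1},{"rotation":[0,0,0],"delta_pos":[55,-1,0],"jaw":0.1},{"rotation":[0,0,0],"delta_pos":[60,-1,0],"jaw":0.1},{"rotation":[0,0,0],"delta_pos":[64,-1,0],"jaw":0.1}]' >/dev/null; python3 -m creep '[{"rotation":[0,0,0],"delta_pos":[4,0,0],"jaw":0.1},{"rotation":[0,0,0],"delta_pos":[8,0,0],"jaw":0.1},{"rotation":[0,0,0],"delta_pos":[12,0,0],"jaw":0.1},{"rotation":[0,0,0],"delta_pos":[16,0,0],"jaw":0.1},{"rotation":[0,0,0],"delta_pos":[20,0,0],"jaw":0.1},{"rotation":[0,0,0],"delta_pos":[24,0,0],"jaw":0.1},{"rotation":[0,0,0],"delta_pos":[28,0,0],"jaw":0.1},{"rotation":[0,0,0],"delta_pos":[32,0,0],"jaw":0.1},{"rotation":[0,0,0],"delta_pos":[36,0,0],"jaw":0.1},{"rotation":[0,0,0],"delta_pos":[36,0,0],"jaw":0.1}]' >/dev/null; python3 - <<'E'
from h import *
st(); cv2.imwrite('pics/w5.png',vision.snapshot('wrist')[:,:,::-1])
E
```

```text
t 9.97 ins [-124.5 -111.8  106.6] rot [-180.    -0.  -173.2] F [-1.1  0.  -0.5] gap 8.7
```

View pics/w5.png

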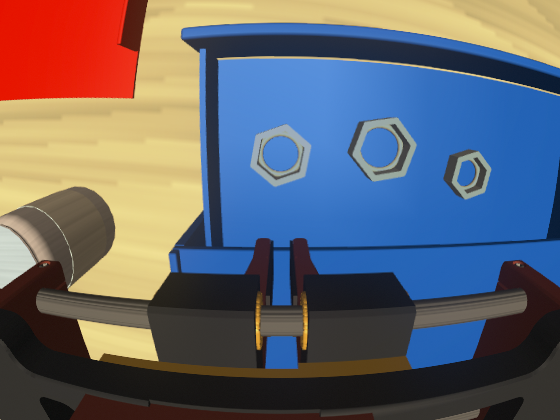

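All three nuts lie in the drawer: middle (280,155), large (382,149) and small (467,174). Next I go in front of the drawer panel.

```bash
python3 -m creep '[{"rotation":[0,0,0],"delta_pos":[0,0,-30],"jaw":0},{"rotation":[0,0,0],"delta_pos":[30,20,-40],"jaw":0},{"rotation":[0,0,0],"delta_pos":[60,40,-40],"jaw":0},{"rotation":[0,0,0],"delta_pos":[90,60,-40],"jaw":0},{"rotation":[0,0,0],"delta_pos":[120,80,-40],"jaw":0},{"rotation":[0,0,0],"delta_pos":[145,97,-40],"jaw":0},{"rotation":[0,0,0],"delta_pos":[163,112,-40],"jaw":0},{"rotation":[0,0,0],"delta_pos":[163,112,-40],"jaw":0},{"rotation":[0,0,0],"delta_pos":[163,112,-40],"jaw":0}]' >/dev/null; python3 - <<'E'
from h import *
st(); s=sensors.sense(); im=vision.snapshot('top')[:,:,::-1]; cv2.imwrite('pics/t2.png',im)
w=vision.snapshot('wrist')[:,:,::-1]; cv2.imwrite('pics/w6.png',w)
cv2.imwrite('pics/c6.png',np.hstack([cv2.resize(im[100:290,200:400],(400,380)),cv2.resize(w,(400,380))]))
E
```

```text
t 10.77 ins [-286.7    0.5  147.2] rot [-1.799e+02  1.000e-01 -1.732e+02] F [-0.4  0.  -0.3] gap 0.6
```

View pics/c6.png

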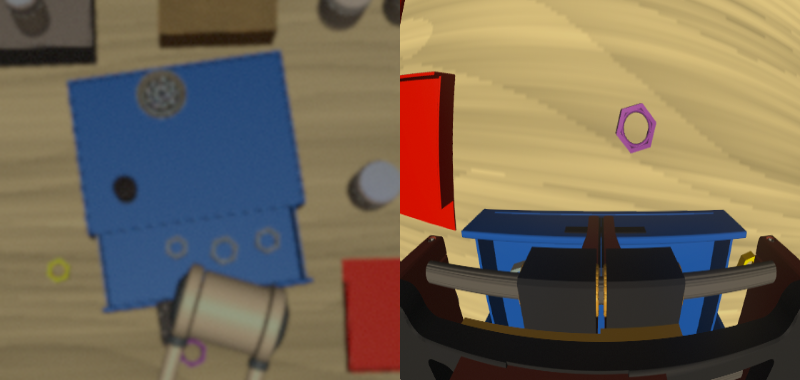

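```bash
python3 - <<'E'
from h import *
s=sensors.sense()
for px in[(280,233),(90,236),(470,233)]: print(toins(wcast(px,.074,s['tool_pos'],s['tcp_rot'])))
for px in[(330,141)]: print('purple',toins(wcast(px,.015,s['tool_pos'],s['tcp_rot'])))
E
```

```text
[-277.5   -1.1   74. ]
[-272.2 -160.    74. ]
[-275.   156.3   74. ]
purple [-340.7   42.3   15. ]
```

The outer face of the panel is at about x = −252 mm. Its foot at z = 8 mm, seen in the wrist view, agrees with the top view. I'll go down and push it shut.

```bash
python3 -m creep '[{"rotation":[0,0,0],"delta_pos":[0,0,30],"jaw":0},{"rotation":[0,0,0],"delta_pos":[0,0,60],"jaw":0},{"rotation":[0,0,0],"delta_pos":[0,0,85],"jaw":0},{"rotation":[0,0,0],"delta_pos":[0,0,101],"jaw":0},{"rotation":[0,0,0],"delta_pos":[0,0,101],"jaw":0},{"rotation":[0,0,0],"delta_pos":[-8,0,101],"jaw":0},{"rotation":[0,0,0],"delta_pos":[-15,0,101],"jaw":0},{"rotation":[0,0,0],"delta_pos":[-20,0,101],"jaw":0},{"rotation":[0,0,0],"delta_pos":[-25,0,101],"jaw":0},{"rotation":[0,0,0],"delta_pos":[-30,0,101],"jaw":0},{"rotation":[0,0,0],"delta_pos":[-35,0,101],"jaw":0},{"rotation":[0,0,0],"delta_pos":[-40,0,101],"jaw":0}]' |grep force; python3 -c "
from h import *
st()"
python3 -m creep '[{"rotation":[0,0,0],"delta_pos":[-6,0,0],"jaw":0},{"rotation":[0,0,0],"delta_pos":[-12,0,0],"jaw":0},{"rotation":[0,0,0],"delta_pos":[-18,0,0],"jaw":0},{"rotation":[0,0,0],"delta_pos":[-24,0,0],"jaw":0},{"rotation":[0,0,0],"delta_pos":[-30,0,0],"jaw":0},{"rotation":[0,0,0],"delta_pos":[-36,0,0],"jaw":0},{"rotation":[0,0,0],"delta_pos":[-42,0,0],"jaw":0},{"rotation":[0,0,0],"delta_pos":[-48,0,0],"jaw":0},{"rotation":[0,0,0],"delta_pos":[-54,0,0],"jaw":0},{"rotation":[0,0,0],"delta_pos":[-60,0,0],"jaw":0},{"rotation":[0,0,0],"delta_pos":[-66,0,0],"jaw":0},{"rotation":[0,0,0],"delta_pos":[-72,0,0],"jaw":0}]' |grep force; python3 -c "
from h import *
st()"
```

```text
wrist_force: [-1.5, -1.3, 0.9]
grip_force: 0.9
t 11.87 ins [-2.461e+02  2.000e-01  4.600e+01] rot [-180.     0.  -173.2] F [-1.5 -1.3  0.9] gap 0.6
wrist_force: [-1.9, -1.2, 1.0]
grip_force: 1.0
t 12.87 ins [-174.2    0.2   45.5] rot [-180.    -0.  -173.2] F [-1.9 -1.2  1. ] gap 0.1
```

```bash
python3 -m creep '[{"rotation":[0,0,0],"delta_pos":[-3,0,0],"jaw":0},{"rotation":[0,0,0],"delta_pos":[-6,0,0],"jaw":0},{"rotation":[0,0,0],"delta_pos":[-8,0,0],"jaw":0},{"rotation":[0,0,0],"delta_pos":[-10,0,0],"jaw":0},{"rotation":[0,0,0],"delta_pos":[-12,0,0],"jaw":0},{"rotation":[0,0,0],"delta_pos":[-12,0,0],"jaw":0}]' >/dev/null; python3 -c "
from h import *
st()"
python3 -m creep '[{"rotation":[0,0,0],"delta_pos":[-1,0,0],"jaw":0},{"rotation":[0,0,0],"delta_pos":[-2,0,0],"jaw":0},{"rotation":[0,0,0],"delta_pos":[-2,0,0],"jaw":0}]' >/dev/null; python3 -c "
from h import *
st()"
```

```text
t 13.37 ins [-162.5    0.4   45.5] rot [ 180.     0.  -173.2] F [ 0.5  0.7 -0.4] gap 0.4
t 13.62 ins [-160.7    0.4   45.5] rot [ 180.    -0.  -173.2] F [-1.1  0.3 -0.2] gap 0.3
```

```bash
for i in 1 2; do python3 -m creep '[{"rotation":[0,0,0],"delta_pos":[-1,0,0],"jaw":0},{"rotation":[0,0,0],"delta_pos":[-2,0,0],"jaw":0},{"rotation":[0,0,0],"delta_pos":[-2,0,0],"jaw":0}]' >/dev/null; python3 -c "
from h import *
st()"; done
```

```text
t 13.87 ins [-158.7    0.4   45.5] rot [ 180.     0.  -173.2] F [-0.9  0.3 -0.5] gap 0.4
t 14.12 ins [-157.3    0.4   45.5] rot [ 1.800e+02 -1.000e-01 -1.732e+02] F [-4.9  0.4  1.9] gap 0.9
```

```bash
for i in 1 2; do python3 -m creep '[{"rotation":[0,0,0],"delta_pos":[-1,0,0],"jaw":0},{"rotation":[0,0,0],"delta_pos":[-1,0,0],"jaw":0},{"rotation":[0,0,0],"delta_pos":[-1,0,0],"jaw":0}]' >/dev/null; python3 -c "
from h import *
st()"; done
```

```text
t 14.37 ins [-157.4    0.4   45.5] rot [ 180.    -0.2 -173.2] F [-9.4  0.1  5. ] gap 0.6
t 14.62 ins [-157.4    0.4   45.5] rot [ 180.    -0.4 -173.2] F [-13.9   0.    6.9] gap 0.7
```

The force climbs while the tool no longer advances, so the drawer is on its stop. I back off, rise and check.

```bash
python3 -m creep '[{"rotation":[0,0,0],"delta_pos":[10,0,0],"jaw":0},{"rotation":[0,0,0],"delta_pos":[40,0,0],"jaw":0},{"rotation":[0,0,0],"delta_pos":[70,0,0],"jaw":0},{"rotation":[0,0,0],"delta_pos":[80,0,-40],"jaw":0},{"rotation":[0,0,0],"delta_pos":[80,0,-80],"jaw":0},{"rotation":[0,0,0],"delta_pos":[80,0,-120],"jaw":0},{"rotation":[0,0,0],"delta_pos":[80,0,-160],"jaw":0},{"rotation":[0,0,0],"delta_pos":[80,0,-180],"jaw":0},{"rotation":[0,0,0],"delta_pos":[80,0,-180],"jaw":0},{"rotation":[0,0,0],"delta_pos":[80,0,-180],"jaw":0}]' >/dev/null; python3 - <<'E'
from h import *
st(); im=vision.snapshot('top')[:,:,::-1]; w=vision.snapshot('scene')[:,:,::-1]
cv2.imwrite('pics/c7.png',np.hstack([cv2.resize(im[100:290,200:400],(400,380)),cv2.resize(w[120:380,140:416],(400,380))]))
E
```

```text
t 15.45 ins [-2.339e+02 -1.000e-01  2.272e+02] rot [-179.9    0.2 -173.2] F [ 0.1  0.6 -1.3] gap 0.5
```

View pics/c7.png

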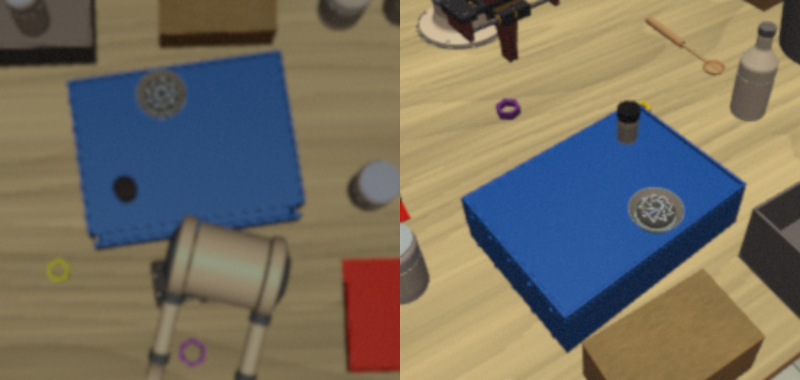

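The drawer is shut, with its panel just ahead of the front edge at about (98,243) in the left half. The top is clear of nuts, and the jar (125,188) and dish (161,93) have not moved. The purple and yellow rings are where they were. The robot touches nothing, so I hand in.

```bash
python3 -c "
from bench import ctrl
print(ctrl.job_done())"
```

```text
the job is handed in; nothing more can be done
None
```

I swept the three chrome nuts into the drawer, pushed it shut to its stop and handed the job in at about 15.5 s of robot time; the jar, dish and look-alike nuts had not moved in the last pictures.

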